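# Fit the battery pack and snap the clip cover onto the logger housing

## Robot

A 7-joint arm with a two-finger parallel gripper is mounted at the origin on a cart in front of the work surface, level with it; the furniture and walls round the work are solid. World frame = base frame: x ahead of the robot, y to its left, z up, the work surface at z = 0. Lengths are in m, angles in rad, forces in N, time in s.
With the tool pointing down it reaches from about 0.375 to 0.925 m from the base axis. Payload 3.1 kg.
Tool frame: the origin (TCP) lies midway between the tips of the shut fingers; the grasp point (between the pads) lies 19 mm behind it; z points along the fingers, y is the line along which they close (so a half turn about z gives the same grasp; the last joint's range is limited). The gripper opens to 85 mm and grips with 20 to 120 N. Pads are 22 mm wide; open, the fingers measure 114 mm over their backs; the gripper's body (76 mm by 85 mm) begins 54 mm behind the grasp point. The pads swing forward as they close: fully open they stand 13 mm farther back than shut.
Start: joints at [1.19, 0.383, 0.044, 1.598, -0.018, 1.161, -0.05], TCP at [0.181, -0.624, 0.231] pointing down, gripper open.
Joint ranges: [-2.61, 2.61], [-0.41, 2.15], [-1.48, 1.57], [0, 2.5], [-1.57, 4.71], [0.05, 1.97], [-2.85, 2.85]. Speed limits (rad/s): [2.79, 2.79, 3.14, 3.14, 3.14, 3.14, 3.14].

## Interface

Orientations are given as a unit quaternion [w, x, y, z].
In Python, from bench import bot gives the robot as it stands.
- The arm moves only by the shell command python3 -m creep 'ROWS' [FORCE]. ROWS is JSON, a list of rows, each a list of 5 numbers: the shift along the tool's x, y, z each as a share of 60 cm, from -1 to 1, then the turn about the tool's z as a share of pi/2 rad, from -1 to 1, then the opening, from -1 (shut) to 1 (fully open), so that 0 is half open. A call has 1 to 10 rows; each row is the pose to reach, as a shift and turn from the pose commanded when the call began, along the tool's axes at that moment; what a row does not reach only later rows make up. A row lasts 1/12 s, in which the tool goes at most 41.7 mm and 7.16 degrees, less where a joint would pass 70% of its speed; a pose out of reach is approached as far as the arm can. A call with a number of a shift or a turn outside -1 to 1 is refused whole. A call with a gripper value outside its range is refused whole. The fingers move at their own pace and stop on an object; FORCE is the grip in N (left out, the last holds). Time passes only in rows, so rows that repeat a pose let the fingers close. It gives the time, the measured TCP pose, the force, the opening and the grip force at its end, in the units of the state.
- bot.state(): the state, without advancing time (a new reading comes with each control period).
- bot.camera(name): name is "scene" or "top"; returns a dict with "image" (420x560x3 uint8, blue, green, red), "depth" (420x560 float32, m along the optical axis (not along the pixel's ray), 0 where there is no reading), "camera_matrix" (3x3 intrinsics, pixels), "pose" (4x4, takes a point from camera to world coordinates). Camera axes: x right, y up, looking along -z (the intrinsics and any distortion apply to the point x, -y, -z); pixel columns grow to the right and rows downward; lengths in m; the calibration is good to about 2 mm. A picture is of the moment at which its call begins.
- bot.sign_off(): hands the job in; it is judged then, once.
The state is a dict: "time": time; "q": joint angles; "qvel": joint speeds; "joint_torque": joint torques, N m; "tcp_pos": TCP position; "tool_rot": TCP orientation; "wrist_force": force on the tool from outside, world axes, zero at the start; "torque": the same for the moment, N m; "grip_width": finger opening in m; "grip_force": force on a finger pad.
Only numpy, scipy, OpenCV 4.12 (cv2) and the standard library are available. Lean on these libraries where they do the work, as an engineer would, in place of code of your own. Each camera call takes 0.05 s, during which the arm holds its last target. There are 200 camera calls.

## Task

Close up the data-logger housing: push the loose battery pack that lies in the open housing square and flush into the corner of its L-shaped steel fence, then set the hooded clip cover on the housing and press it straight down until both spring clips snap over it. Keep pressing the cover down firmly (about 10 N) and finish like that, with the hand still bearing on the cover, so that its seal beds in; leave the other things on the bench where they stand.

Things in the scene. Friction and masses are not known exactly. Their poses are not given: they have to be found in the camera images.
- base: Open grey housing fixed to the bench, its place varies: foot 150 (x) x 112 mm (y). Origin: centre of its underside, z up. Pack and cover rest on its bed, 20 mm up. Guide walls (inner faces y +-44, corner stubs x +-51.5 mm) rise to 32 mm, flared lips to 38 mm. A spring clip 30 mm wide, top at 38 mm, stands mid-way at the +x and at the -x end; the y sides are clear above 38 mm.
- bay (a point): Where pack_mid is when the pack is home in the fence corner: base x +8, y +10, z +34 mm; axes as the base's. The steel L fence stands 10 mm high on the bed: inner face of one bar at base x +33 mm, of the other at base y +30 mm; they meet in the +x +y corner.
- pack_mid (a point): Centre of the battery pack, 14 mm above its underside. Black block 50 (x) x 40 (y) x 12 mm with a grip rib amid its top, 30 long (x), 12 thick (y), 16 mm high: 28 mm in all; 0.08 to 0.17 kg. Loose on the bed, 9 to 20 mm short of home in x, 8 to 18 mm in y, turned up to 0.15 rad from the base. Its +x and +y faces go against the bars.
- cover_seat (a point): Where cover_mid is when the cover is fully home: base x 0, y 0, z +45 mm; axes as the base's. Pressed down, the cover meets the clips about 10 mm above its seat and needs 12 to 22 N; the force drops 7 to 4 mm above the seat as the beads pass the clip noses (one end may go first: press on until both have). Then it goes easily down to the bed and stands rigidly.
- cover_mid (a point): Centre of the clip cover, 25 mm above its lower edge. Grey like the housing, hollow below: skirt 100 (x) x 84 mm (y), 19 mm high, on it a hood 70 (x) x 56 mm (y), 50 mm high in all; 0.11 to 0.22 kg. Grip across the hood's 56 mm. A snap bead sticks out 4 mm at both x ends. Fits either way round, x along the base's x, 1.5 to 2 mm play a side. Starts upright on the bench beside the housing.
- clip_far (a joint): Spring clip at the base's +x end: 0 rad upright (shut over the bead or empty), up to about 0.15 rad when the bead pushes it outward. It springs back by itself.
- clip_near (a joint): The same at the base's -x end.
- cover: The clip cover; origin at the centre of its lower edge.
- jar_near: Bystander: screw-top sample jar, 56 mm wide, 60 mm high; origin at the centre of its underside. Leave it.
- jar_far: Bystander: screw-top sample jar, 56 mm wide, 60 mm high; origin at the centre of its underside. Leave it.
- timer: Bystander: countdown timer, 34 x 62 x 40 mm; origin at the centre of its underside. Leave it.
- small_beaker: Bystander: small beaker, 48 mm wide, 53 mm high; origin at the centre of its underside. Leave it.
- buffer_bottle: Bystander: small bottle, 42 mm wide, 80 mm high; origin at the centre of its underside. Leave it.
- petri: Bystander: stack of petri dishes, 93 mm wide, 46 mm high; origin at the centre of its underside. Leave it.
- marker: Bystander: marker pen lying down, 16 x 128 x 18 mm; origin at the centre of its underside. Leave it.
There are look-alikes about, which are no part of the job. What is shaped like the part that bears pack_mid but blue or pink is not meant.

How it is judged:
By the outcome, as a careful person would: the job done as asked, in the order asked, and still so for the second after the job is handed in, while the arm keeps its last pose, push and grip.
It also fails if it takes over 58 s, if anything falls off the work surface, if the arm or the gripper's body presses on something with over 40 N, if the wrist force passes 120 N, or if a joint passes its speed limit or range.

## Working session

There is one attempt and no reset: what is moved stays moved. The work goes in short steps, Python scripts to look and compute and a shell command to move; the robot and the scene stay as the last step left them, time stands still between calls to the robot, and variables do not carry over. Pictures are saved under pics/ and viewed, at most 10 in all, crops included, and the job is handed in when it is done.

```bash
ls; mkdir -p pics; python3 - <<'E'
from bench import bot
import cv2,numpy as np
s=bot.state();print(s)
for n in("scene","top"):
    c=bot.camera(n);cv2.imwrite(f"pics/{n}0.png",c["image"]);np.savez(f"{n}0.npz",**c);print(n,c["camera_matrix"],c["pose"])
E
```

```text
pics
{'time': 0.0, 'q': array([ 1.1902148 ,  0.38385937,  0.04383358,  1.59962883, -0.01788504,
        1.16120311, -0.04988809]), 'qvel': array([-0.00077881,  0.00041342, -0.00066438,  0.00129495, -0.00035963,
        0.00129907,  0.00047639]), 'joint_torque': array([-6.19292564e-05, -4.33453846e+01,  1.02450147e+00, -2.49508327e+01,
        1.04928008e-02,  1.14239045e-02, -5.54485140e-06]), 'tcp_pos': array([ 0.18108468, -0.62325278,  0.22984602]), 'tool_rot': array([-1.32600850e-03,  9.90013218e-01,  1.40968070e-01, -2.69607457e-04]), 'wrist_force': array([-0.21507902, -0.50755028,  0.15988071]), 'torque': array([0.09293873, 0.00858766, 0.03315691]), 'grip_force': 0.0, 'grip_width': 0.08559730074115969}
scene [[505.38937852   0.         273.34461407]
 [  0.         505.38937852 207.73068195]
 [  0.           0.           1.        ]] [[-0.55416655  0.62785063 -0.54653729 -0.08128956]
 [-0.8323393  -0.42625205  0.3542887   0.43539369]
 [-0.01052226  0.65123941  0.75879939  0.94728506]
 [ 0.          0.          0.          1.        ]]
top [[395.92449871   0.         275.35081921]
 [  0.         395.92449871 210.87537421]
 [  0.           0.           1.        ]] [[-0.01091096  0.99615751 -0.08689743  0.46603229]
 [-0.99993621 -0.01061572  0.00385894  0.00568993]
 [ 0.00292164  0.08693399  0.99620979  1.23494287]
 [ 0.          0.          0.          1.        ]]
```

View pics/scene0.png

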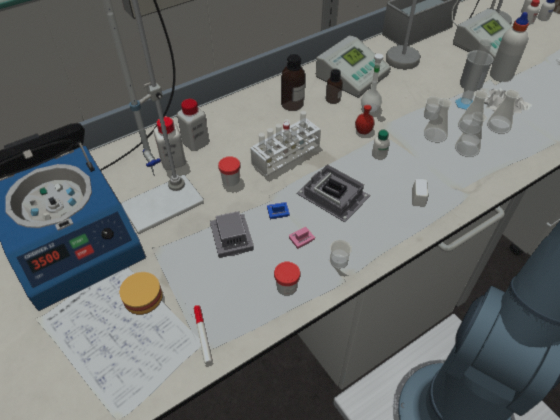

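View pics/top0.png

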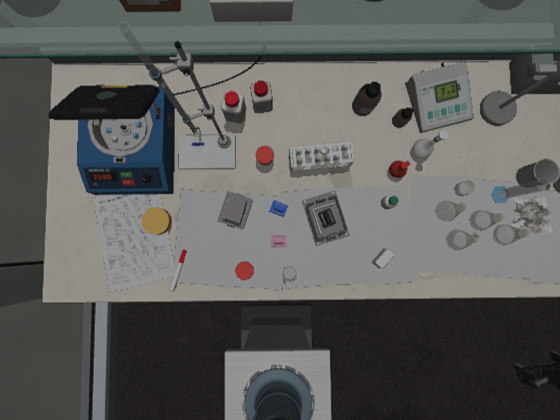

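The scene view shows the housing at about (335,190) and the cover at (231,234). In the top view they are at (326,218) and (235,210), with the blue and pink decoys between them. I'll zoom in and use depth.

```bash
cat > h.py <<'E'
import numpy as np,cv2
def load(f): return dict(np.load(f))
def cloud(c):
    K,P,d=c["camera_matrix"],c["pose"],c["depth"]
    v,u=np.mgrid[:d.shape[0],:d.shape[1]]
    p=np.stack([(u-K[0,2])/K[0,0]*d,-(v-K[1,2])/K[1,1]*d,-d],-1)
    return p@P[:3,:3].T+P[:3,3]
def ray(c,uv,z):
    K,P=c["camera_matrix"],c["pose"]; uv=np.atleast_2d(uv).astype(float)
    r=np.c_[(uv[:,0]-K[0,2])/K[0,0],-(uv[:,1]-K[1,2])/K[1,1],-np.ones(len(uv))]@P[:3,:3].T
    return P[:3,3]+r*((z-P[2,3])/r[:,2])[:,None]
E
python3 - <<'E'
from h import *
t=load("top0.npz");s=load("scene0.npz")
a=cv2.resize(t["image"][185:250,295:360],(400,400),interpolation=cv2.INTER_CUBIC)
b=cv2.resize(s["image"][155:225,295:375],(400,350),interpolation=cv2.INTER_CUBIC)
b=cv2.copyMakeBorder(b,0,50,0,0,cv2.BORDER_CONSTANT)
cv2.imwrite("pics/z.png",cv2.convertScaleAbs(np.hstack([a,b]),alpha=1.8))
C=cloud(t)
np.set_printoptions(precision=3,suppress=True,linewidth=250)
print((C[190:250:2,302:352:2,2]*1000).round().astype(int))
m=(C[...,2]>.012)
lab=cv2.connectedComponentsWithStats(m[180:300,160:420].astype(np.uint8))
for st in lab[2][1:]:
    if st[4]>30: print(st+[160,180,0,0,0])
# cover hood top
r=np.zeros(m.shape,bool); r[185:240,210:260]=1
for lo,hi in((.043,.06),(.013,.06)):
    mm=m&r&(C[...,2]>lo)&(C[...,2]<hi); p=C[mm]
    print("cover",mm.sum(),p.mean(0),cv2.minAreaRect((p[:,:2]*1000).astype(np.float32)))
r[:]=0; r[185:255,295:360]=1
for lo,hi in((.013,.06),(.025,.06),(.036,.06)):
    mm=r&(C[...,2]>lo)&(C[...,2]<hi); p=C[mm]
    print("base",mm.sum(),p.mean(0),cv2.minAreaRect((p[:,:2]*1000).astype(np.float32)))
E
```

```text
[[   9    5    4    5    4    6    8    5    1    1    3    0    6    3    2    2    5    2    3    2    0    3    0    4    2]
 [   7    0    4    3    5    4    0   -4    0   -2    5    4    8    6    8    5    6    3    4    0    0    4   -4    1    8]
 [   1    7    4   -1    1   -1    6    4    3    6    5    7    3    4    6    5    5    7    2    2    3    0    4   -2    2]
 [   7    3   -1   -1   -2    4    5    7    7    6    6    7    4    8   35   32   34   36    3    1    1    0   -2    1    1]
 [   0    6   10    7    3    6    7    5    6   40   38   39   19   19   36   22   23   36    3    6    2    2    0    1    2]
 [   9    4    8    8   10    6    7   33   36   39   33   20   22   20   23   15   21   29   41    1    0    0    3    5    5]
 [   7    4    8    5    7   36   20   23   20   22   21   21   21   20   22   21   20   23   36    3    5    3    0    0    2]
 [   0    8   42   31   33   21   22   29   22   20   21   19   21   31   26   27   25   19   37    2    3    0    1    2    2]
 [   3    6   17   36   19   23   20   24   19   32   30   33   23   23   26
[... 2947 characters left out ...]
5 261  19  19 290]
[282 265  16  17 208]
cover 436 [0.578 0.125 0.051] ((578.2258911132812, 125.27500915527344), (56.44736862182617, 69.80516815185547), 72.3462905883789)
cover 885 [0.577 0.124 0.036] ((578.393798828125, 125.7847900390625), (84.8831787109375, 99.82467651367188), 71.52588653564453)
base 1245 [ 0.552 -0.155  0.028] ((551.9429931640625, -154.3406524658203), (119.16839599609375, 100.64791870117188), 15.12420654296875)
base 592 [ 0.553 -0.154  0.035] ((551.72509765625, -154.46926879882812), (119.36312103271484, 98.42414093017578), 16.497013092041016)
base 211 [ 0.551 -0.156  0.041] ((551.7162475585938, -154.4302978515625), (119.36144256591797, 98.355712890625), 16.48270606994629)
```

View pics/z.png

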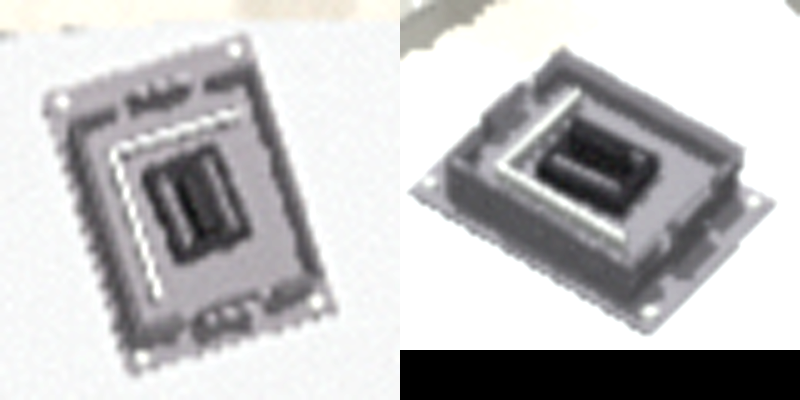

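The crop shows the fence corner at the upper left, so base +x points roughly along world +x with a yaw of about +16°. The four white foot dots are at crop pixels (62,102), (236,48), (316,300) and (142,358). The black pack is centred near (195,205). Next I'll measure all of these.

```bash
cat >> h.py <<'E'
def meas(t,verbose=True):
    C=cloud(t); g=cv2.cvtColor(t["image"],cv2.COLOR_BGR2GRAY); o={}
    v,u=np.mgrid[:420,:560]
    # foot dots
    seeds=[(305.1,201.6),(333.3,192.8),(346.3,233.8),(318.1,243.2)]; d=[]
    bg=cv2.medianBlur(g,7).astype(float)
    for a,b in seeds:
        w=np.clip(g.astype(float)-g[int(b)-3:int(b)+5,int(a)-3:int(a)+5].mean(),0,None)*((abs(u-a)<2.6)&(abs(v-b)<2.6)); d.append(((u*w).sum()/w.sum(),(v*w).sum()/w.sum()))
    D=ray(t,np.array(d),.007)[:,:2]; o["dots"]=D
    c=D.mean(0); x=(D[0]+D[1]-D[2]-D[3]); o["base"]=c,np.arctan2(x[1],x[0]),np.linalg.norm(x)/2,np.linalg.norm(D[0]+D[3]-D[1]-D[2])/2
    return o
E
python3 - <<'E'
from h import *
np.set_printoptions(precision=4,suppress=True,linewidth=200)
t=load("top0.npz");s=load("scene0.npz")
o=meas(t);print(o)
c,th=o["base"][:2]
R=np.array([[np.cos(th),-np.sin(th)],[np.sin(th),np.cos(th)]])
for n,q in(("top",t),("scene",s)):
    C=cloud(q);L=np.dstack([(C[...,:2]-c)@R,C[...,2:]])*1000
    g=cv2.cvtColor(q["image"],cv2.COLOR_BGR2GRAY)
    ins=(abs(L[...,0])<50)&(abs(L[...,1])<42)
    print(n,"gray pct",np.percentile(g[ins],[5,20,50,80,95]))
    white=ins&(g>np.percentile(g[ins],50)*1.35)&(L[...,2]>24)
    for lo,hi,nm in((27,40,"top"),(42,56,"rib")):
        m=ins&(g<np.percentile(g[ins],50)*.62)&(L[...,2]>lo)&(L[...,2]<hi); p=L[m]
        print(nm,m.sum(),p.mean(0),cv2.minAreaRect(p[:,:2].astype(np.float32)))
    m=ins&(L[...,2]>41.5)&(L[...,2]<60);p=L[m];print("hi",m.sum(),np.median(p,0))
    m=ins&(L[...,2]>29)&(L[...,2]<60)&(abs(L[...,0]+4)<34)&(abs(L[...,1])<24);p=L[m];print("all",m.sum(),p.mean(0),cv2.minAreaRect(p[:,:2].astype(np.float32)))
    W=L[white]; a=W[(W[:,0]<28)&(W[:,1]>20)]; b=W[(W[:,1]<25)&(W[:,0]>20)]
    print("barY",len(a),np.median(a,0),np.polyfit(a[:,0],a[:,1],1),"barX",len(b),np.median(b,0),np.polyfit(b[:,1],b[:,0],1))
E
```

```text
{'dots': array([[ 0.605 , -0.0906],
       [ 0.629 , -0.1788],
       [ 0.4986, -0.2185],
       [ 0.4706, -0.1302]]), 'base': (array([ 0.5508, -0.1545]), np.float64(0.2909912042123849), np.float64(0.13824486000684216), np.float64(0.09199091821028643))}
top gray pct [ 33.    58.    96.   100.   119.85]
top 118 [-1.9336  1.9757 32.9988] ((-1.3527393341064453, 0.5006790161132812), (47.690399169921875, 37.47743225097656), 5.492983341217041)
rib 43 [-0.3601 -0.1339 48.81  ] ((-0.1060781478881836, -0.5124821662902832), (28.605091094970703, 12.203306198120117), 3.116473913192749)
hi 43 [-0.2809 -0.0616 49.1865]
all 210 [-0.4201 -0.1891 36.4083] ((-0.42803955078125, -0.7517642974853516), (49.23339080810547, 39.904483795166016), 5.029298305511475)
barY 18 [-10.9606  32.0048  31.6468] [-0.0047 31.9954] barX 12 [36.1763 -2.2572 30.9005] [ 0.0068 36.146 ]
scene gray pct [ 20.  37.  70. 100. 123.]
top 129 [-5.4684  7.0804 32.3729] ((-1.9837207794189453, 2.501049041748047), (48.227882385253906, 38.742069244384766), 9.077920913696289)
rib 55 [-1.017   1.7058 46.9417] ((-0.5899410247802734, 1.289738655090332), (29.581298828125, 11.453519821166992), 7.574990749359131)
hi 65 [-1.4448  1.2892 47.3894]
all 248 [-2.5004  4.1044 36.7993] ((-0.0998687744140625, 1.548868179321289), (51.34589767456055, 42.1750373840332), 3.0271215438842773)
barY 51 [-5.2703 32.2298 29.6408] [ 0.0031 32.0677] barX 35 [ 36.0482 -11.1013  29.8937] [ 0.0269 36.187 ]
```

```bash
cat >> h.py <<'E'
BC=np.array([.5508,-.1545]);BY=.291
def b2w(x,y,c=BC,a=BY): return c+np.array([np.cos(a)*x-np.sin(a)*y,np.sin(a)*x+np.cos(a)*y])/1000
def tool(s):
    w,x,y,z=s["tool_rot"]; 
    from scipy.spatial.transform import Rotation as Ro
    return Ro.from_quat([x,y,z,w]).as_matrix()
def plan(xy,z,yaw):
    from bench import bot
    s=bot.state();R=tool(s);d=R.T@(np.r_[xy,z]-s["tcp_pos"])
    cy=np.arctan2(R[1,0],R[0,0]);t=-(yaw-cy);t=(t+np.pi/2)%np.pi-np.pi/2
    print("t",s["time"],"tcp",s["tcp_pos"].round(4),"yaw",cy.round(4),"tilt",R[:2,2].round(4),"F",s["wrist_force"].round(1),"w",s["grip_width"].round(4))
    print("row",(d/.6).round(4),(t/(np.pi/2)).round(4),"q7",s["q"][6].round(2))
E
python3 -c "
from h import *
plan(b2w(-.5,0),.15,BY+.08)"
```

```text
Traceback (most recent call last):
  File "h.py", line 33, in plan
    print("t",s["time"],"tcp",s["tcp_pos"].round(4),"yaw",cy.round(4),"tilt",R[:2,2].round(4),"F",s["wrist_force"].round(1),"w",s["grip_width"].round(4))
                                                                                                                                ^^^^^^^^^^^^^^^^^^^^^
AttributeError: 'float' object has no attribute 'round'
```

```bash
sed -i 's/s\["grip_width"\].round(4)/round(s["grip_width"],4)/' h.py
python3 -c "
from h import *
plan(b2w(-.5,0),.15,BY+.08)"
```

```text
t 0.1 tcp [ 0.1811 -0.6234  0.23  ] yaw 0.2828 tilt [-0.0008  0.0022] F [-0.1 -0.5 -0. ] w 0.0854
row [ 0.8089 -0.5781  0.1346] -0.0561 q7 -0.05
```

```bash
python3 -m creep '[[0.809,-0.578,0,-0.056,-0.3],[0.809,-0.578,0,-0.056,-0.3],[0.809,-0.578,0,-0.056,-0.3],[0.809,-0.578,0,-0.056,-0.3],[0.809,-0.578,0,-0.056,-0.3],[0.809,-0.578,0,-0.056,-0.3],[0.809,-0.578,0,-0.056,-0.3],[0.809,-0.578,0,-0.056,-0.3],[0.809,-0.578,0,-0.056,-0.3],[0.809,-0.578,0,-0.056,-0.3]]' 20
python3 -c "
from h import *
plan(b2w(-.5,0),.12,BY+.08)"
```

```text
time: 0.93
tcp_pos: [0.4398, -0.295, 0.231]
tool_rot: [-0.0, 0.983, 0.184, -0.0]
wrist_force: [0.9, -0.1, -0.2]
grip_width: 0.03
grip_force: 0.0
t 0.9333 tcp [ 0.4398 -0.295   0.231 ] yaw 0.3706 tilt [-0.0006  0.0002] F [ 0.9 -0.1 -0.2] w 0.03
row [ 0.2565 -0.1513  0.1849] -0.0002 q7 -0.72
```

```bash
python3 -m creep '[[0.2565,-0.1513,0.1849,0,-0.3],[0.2565,-0.1513,0.1849,0,-0.3],[0.2565,-0.1513,0.1849,0,-0.3],[0.2565,-0.1513,0.1849,0,-0.3],[0.2565,-0.1513,0.1849,0,-0.3],[0.2565,-0.1513,0.1849,0,-0.3],[0.2565,-0.1513,0.1849,0,-0.3],[0.2565,-0.1513,0.1849,0,-0.3]]'
python3 -c "
from h import *
plan(b2w(-.5,0),.037,BY+.08)"
```

```text
time: 1.6
tcp_pos: [0.5493, -0.1568, 0.1197]
tool_rot: [-0.0, 0.983, 0.185, -0.001]
wrist_force: [-0.1, -0.5, 0.2]
grip_width: 0.0298
grip_force: 0.0
t 1.6 tcp [ 0.5493 -0.1568  0.1197] yaw 0.3713 tilt [-0.0018 -0.0002] F [-0.1 -0.5  0.2] w 0.0298
row [ 0.0032 -0.0027  0.1379] 0.0002 q7 -1.11
```

```bash
python3 -m creep '[[0.0032,-0.0027,0.07,0,-0.3],[0.0032,-0.0027,0.11,0,-0.3],[0.0032,-0.0027,0.138,0,-0.3],[0.0032,-0.0027,0.138,0,-0.3],[0.0032,-0.0027,0.138,0,-0.3]]'
python3 -m creep '[[0,0,0,0,-0.6],[0,0,0,0,-1],[0,0,0,0,-1],[0,0,0,0,-1],[0,0,0,0,-1],[0,0,0,0,-1]]' 20
python3 - <<'E'
from h import *
plan(b2w(8,10),.037,BY)
from bench import bot
c=bot.camera("scene");cv2.imwrite("pics/g1.png",cv2.resize(c["image"][110:230,270:400],(780,600)))
E
```

```text
time: 2.02
tcp_pos: [0.5499, -0.1568, 0.0376]
tool_rot: [0.0, 0.983, 0.183, -0.001]
wrist_force: [0.5, 0.5, 0.2]
grip_width: 0.0296
grip_force: 0.0
time: 2.52
tcp_pos: [0.5528, -0.1557, 0.0398]
tool_rot: [0.001, 0.983, 0.184, 0.002]
wrist_force: [-0.4, -0.8, 6.2]
grip_width: 0.0114
grip_force: 25.1
t 2.5167 tcp [ 0.5528 -0.1557  0.0398] yaw 0.3702 tilt [ 0.0035 -0.002 ] F [-0.4 -0.8  6.2] w 0.0114
row [ 0.0122 -0.0186  0.0046] 0.0504 q7 -1.16
```

View pics/g1.png

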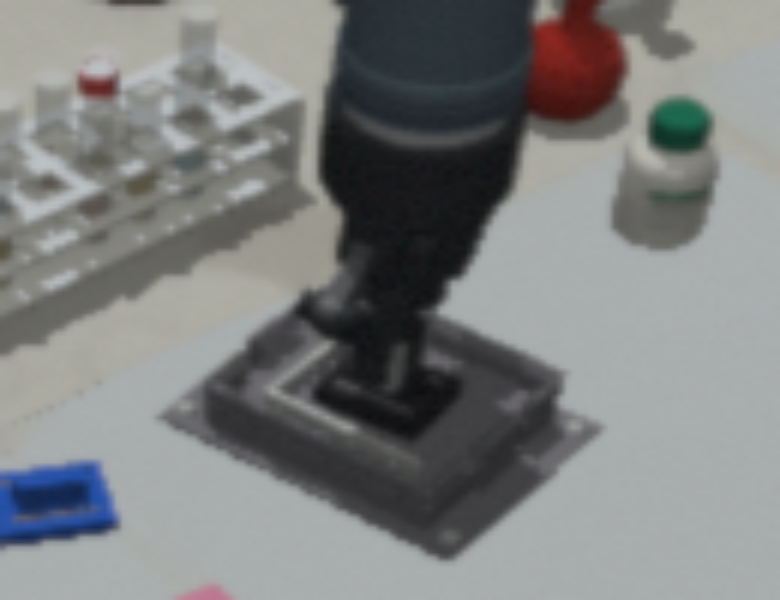

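The rib is gripped, with the fingers down on the pack at about (390,390) in the crop and bearing 6 N on it. I'll relieve that load, square the pack and move toward the corner.

```bash
python3 -m creep '[[0,0,-0.0035,0.01,-1],[0,0,-0.0035,0.02,-1],[0.003,-0.004,-0.0035,0.03,-1],[0.005,-0.008,-0.0035,0.04,-1],[0.007,-0.012,-0.0035,0.05,-1],[0.007,-0.012,-0.0035,0.05,-1]]' 30
python3 -c "
from h import *
plan(b2w(8,10),.039,BY)"
```

```text
time: 3.07
tcp_pos: [0.5529, -0.145, 0.0399]
tool_rot: [-0.0, 0.989, 0.146, 0.0]
wrist_force: [0.4, 0.5, 2.5]
grip_width: 0.011
grip_force: 30.1
t 3.0667 tcp [ 0.5529 -0.145   0.0399] yaw 0.2927 tilt [0.0007 0.0005] F [0.4 0.5 2.5] w 0.011
row [ 0.0054 -0.0025  0.0014] 0.0011 q7 -1.24
```

```bash
for i in 1; do python3 -m creep '[[0,-0.0015,0,0,-1],[0,-0.003,0,0,-1],[0,-0.0045,0,0,-1],[0,-0.0045,0,0,-1]]'; done
python3 -c "
from h import *
plan(b2w(8,10),.039,BY)"; python3 -m creep '[[0.002,0,0,0,-1],[0.004,0,0,0,-1],[0.006,0,0,0,-1],[0.006,0,0,0,-1]]'
python3 -c "
from h import *
plan(b2w(8,10),.039,BY)"
```

```text
time: 3.4
tcp_pos: [0.5523, -0.1441, 0.0399]
tool_rot: [0.0, 0.989, 0.145, 0.001]
wrist_force: [1.3, -1.2, 1.1]
grip_width: 0.011
grip_force: 30.0
t 3.4 tcp [ 0.5523 -0.1441  0.0399] yaw 0.2918 tilt [ 0.0016 -0.0006] F [ 1.3 -1.2  1.1] w 0.011
row [ 0.006  -0.0008  0.0014] 0.0005 q7 -1.25
time: 3.73
tcp_pos: [0.554, -0.1436, 0.0398]
tool_rot: [0.0, 0.989, 0.145, -0.001]
wrist_force: [-2.5, -2.3, 5.0]
grip_width: 0.011
grip_force: 30.5
t 3.7333 tcp [ 0.554  -0.1436  0.0398] yaw 0.2914 tilt [-0.0026 -0.001 ] F [-2.5 -2.3  5. ] w 0.011
row [ 0.0029 -0.0008  0.0014] 0.0002 q7 -1.25
```

```bash
python3 -m creep '[[0.002,-0.001,0,0,-1],[0.004,-0.002,0,0,-1],[0.005,-0.003,0,0,-1],[0.005,-0.003,0,0,-1]]'
python3 - <<'E'
from h import *
plan(b2w(8,10),.039,BY)
E
```

```text
time: 4.07
tcp_pos: [0.5563, -0.1428, 0.0399]
tool_rot: [0.001, 0.989, 0.145, -0.001]
wrist_force: [-2.0, -3.8, 4.9]
grip_width: 0.0111
grip_force: 30.4
t 4.0667 tcp [ 0.5563 -0.1428  0.0399] yaw 0.2905 tilt [-0.0024 -0.0031] F [-2.  -3.8  4.9] w 0.0111
row [-0.001  -0.0007  0.0015] -0.0003 q7 -1.25
```

```bash
python3 -m creep '[[0,0,-0.002,0,-1],[0.002,-0.001,-0.002,0,-1],[0.004,-0.002,-0.002,0,-1],[0.005,-0.003,-0.002,0,-1],[0.005,-0.003,-0.002,0,-1]]'
python3 - <<'E'
from h import *
plan(b2w(8,10),.039,BY)
E
```

```text
time: 4.48
tcp_pos: [0.5582, -0.1421, 0.0402]
tool_rot: [0.002, 0.99, 0.144, -0.002]
wrist_force: [-0.8, -8.1, -0.4]
grip_width: 0.0107
grip_force: 29.9
t 4.4833 tcp [ 0.5582 -0.1421  0.0402] yaw 0.2898 tilt [-0.0026 -0.0049] F [-0.8 -8.1 -0.4] w 0.0107
row [-0.0044 -0.0003  0.002 ] -0.0008 q7 -1.26
```

```bash
python3 -m creep '[[0.0015,0.001,0,0,-1],[0.003,0.001,0,0,-1],[0.004,0.001,0,0,-1],[0.004,0.001,0,0,-1]]'
python3 - <<'E'
from h import *
plan(b2w(8,10),.039,BY)
from bench import bot
c=bot.camera("scene");cv2.imwrite("pics/g2.png",cv2.convertScaleAbs(cv2.resize(c["image"][155:220,295:375],(780,600),interpolation=cv2.INTER_CUBIC),alpha=1.8))
E
```

```text
time: 4.82
tcp_pos: [0.5584, -0.1421, 0.04]
tool_rot: [0.002, 0.99, 0.144, -0.004]
wrist_force: [-4.7, -7.8, 4.2]
grip_width: 0.0105
grip_force: 30.4
t 4.8167 tcp [ 0.5584 -0.1421  0.04  ] yaw 0.2893 tilt [-0.0077 -0.0048] F [-4.7 -7.8  4.2] w 0.0105
row [-0.0047 -0.0005  0.0018] -0.0011 q7 -1.26
```

View pics/g2.png

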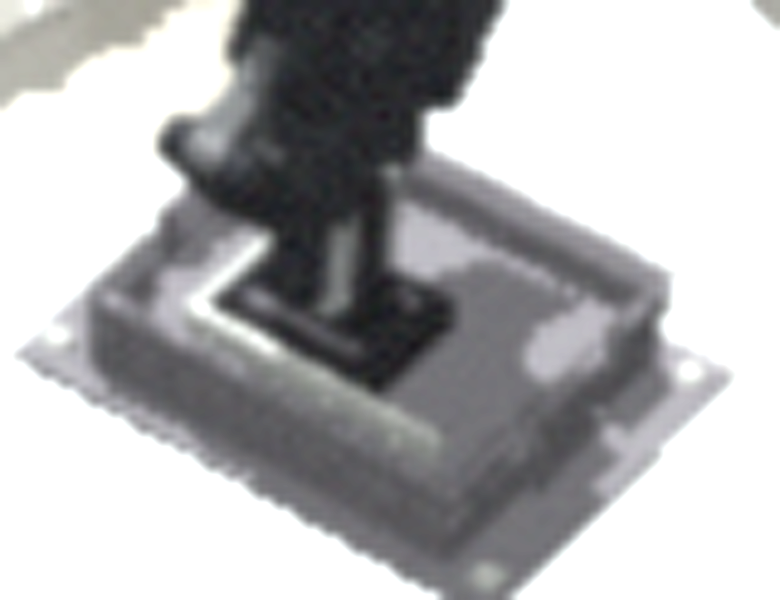

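The picture shows the pack touching both bars at the corner, around (205,300) to (380,385). About 7 N presses on each bar. I'll relax the push, release and lift.

```bash
python3 -m creep '[[-0.0015,0.0012,0,0,-1],[-0.003,0.0025,0,0,-1],[-0.003,0.0025,0,0,-1]]' 20
python3 -m creep '[[0,0,0,0,-0.8],[0,0,0,0,-0.6],[0,0,0,0,-0.4],[0,0,0,0,-0.4],[0,0,-0.04,0,-0.4],[0,0,-0.1,0,-0.4],[0,0,-0.16,0,-0.4],[0,0,-0.22,0,-0.4],[0,0,-0.26,0,-0.4]]'
python3 - <<'E'
from h import *
plan([.578,.1254],.17,np.radians(-18)+0)
E
```

```text
time: 5.12
tcp_pos: [0.5584, -0.1422, 0.0401]
tool_rot: [0.001, 0.99, 0.144, -0.003]
wrist_force: [-1.2, -5.2, 1.7]
grip_width: 0.0109
grip_force: 30.1
time: 5.87
tcp_pos: [0.5627, -0.1376, 0.2005]
tool_rot: [0.0, 0.989, 0.147, 0.002]
wrist_force: [1.3, -0.3, 0.1]
grip_width: 0.0255
grip_force: 0.0
t 5.8667 tcp [ 0.5627 -0.1376  0.2005] yaw 0.2944 tilt [0.0046 0.0004] F [ 1.3 -0.3  0.1] w 0.0255
row [ 0.1513 -0.4121  0.0512] 0.3874 q7 -1.19
```

```bash
python3 -m creep '[[0.151,-0.412,0,0.387,1],[0.151,-0.412,0,0.387,1],[0.151,-0.412,0,0.387,1],[0.151,-0.412,0,0.387,1],[0.151,-0.412,0,0.387,1],[0.151,-0.412,0,0.387,1],[0.151,-0.412,0,0.387,1],[0.151,-0.412,0,0.387,1],[0.151,-0.412,0,0.387,1]]'
python3 - <<'E'
from h import *
plan([.5783,.1255],.12,np.radians(-18))
from bench import bot
np.set_printoptions(precision=2,suppress=True)
for n in("top","scene"):
    q=bot.camera(n);np.savez(n+"1.npz",**q)
    C=cloud(q);R=np.array([[np.cos(BY),-np.sin(BY)],[np.sin(BY),np.cos(BY)]])
    L=np.dstack([(C[...,:2]-BC)@R,C[...,2:]])*1000
    g=cv2.cvtColor(q["image"],cv2.COLOR_BGR2GRAY);ins=(abs(L[...,0])<50)&(abs(L[...,1])<42)
    for lo,hi in((28,40),(42,56),(28,56)):
        m=ins&(g<np.percentile(g[ins],50)*.62)&(L[...,2]>lo)&(L[...,2]<hi);p=L[m];print(n,m.sum(),cv2.minAreaRect(p[:,:2].astype(np.float32)))
    if n=="top": cv2.imwrite("pics/t2.png",cv2.convertScaleAbs(cv2.resize(q["image"][185:250,295:360],(600,600),interpolation=cv2.INTER_CUBIC),alpha=1.8))
E
```

```text
time: 6.62
tcp_pos: [0.5752, 0.1289, 0.1967]
tool_rot: [-0.001, 0.988, -0.153, -0.001]
wrist_force: [0.5, -0.5, -0.4]
grip_width: 0.0853
grip_force: 0.0
t 6.6167 tcp [0.5752 0.1289 0.1967] yaw -0.3071 tilt [-0.0009  0.0023] F [ 0.5 -0.5 -0.4] w 0.0853
row [0.0068 0.0041 0.1278] 0.0045 q7 -2.27
top 113 ((7.494962692260742, 10.608129501342773), (37.681846618652344, 47.08905792236328), 89.5966567993164)
top 44 ((8.695365905761719, 10.036515235900879), (29.451313018798828, 11.81463623046875), 0.8055315017700195)
top 157 ((7.494962692260742, 10.608129501342773), (37.681846618652344, 47.08905792236328), 89.5966567993164)
scene 104 ((7.721668243408203, 11.259054183959961), (48.904850006103516, 34.95227813720703), 3.3497798442840576)
scene 56 ((9.470171928405762, 12.145950317382812), (31.85263442993164, 11.677801132202148), 7.781006336212158)
scene 168 ((7.721668243408203, 11.259054183959961), (48.904850006103516, 34.95227813720703), 3.3497798442840576)
```

View pics/t2.png

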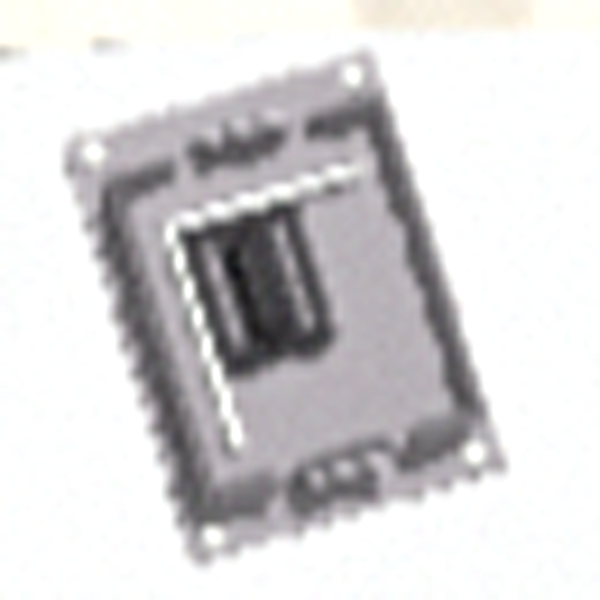

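The top view shows the pack square in the fence corner, against both white bars at about (180,215). Next comes the cover grasp.

```bash
python3 -m creep '[[0.007,0.004,0.06,0.005,1],[0.007,0.004,0.12,0.005,1],[0.007,0.004,0.18,0.005,1],[0.007,0.004,0.23,0.005,1],[0.007,0.004,0.27,0.005,1],[0.007,0.004,0.289,0.005,1],[0.007,0.004,0.289,0.005,1],[0.007,0.004,0.289,0.005,1]]'
python3 -m creep '[[0,0,0,0,0.5],[0,0,0,0,0.2],[0,0,0,0,0],[0,0,0,0,-0.3],[0,0,0,0,-0.3],[0,0,0,0,-0.3],[0,0,0,0,-0.3],[0,0,0,0,-0.3]]' 60
python3 -c "
from h import *
plan([.5783,.1255],.022,np.radians(-18))"
```

```text
time: 7.38
tcp_pos: [0.58, 0.1187, 0.0235]
tool_rot: [0.0, 0.987, -0.162, -0.0]
wrist_force: [0.6, 0.3, 0.7]
grip_width: 0.0855
grip_force: 0.0
time: 8.05
tcp_pos: [0.5823, 0.1209, 0.0262]
tool_rot: [-0.001, 0.987, -0.161, 0.002]
wrist_force: [0.5, 0.5, 7.4]
grip_width: 0.0548
grip_force: 65.8
t 8.05 tcp [0.5823 0.1209 0.0262] yaw -0.3233 tilt [0.0052 0.0012] F [0.5 0.5 7.4] w 0.0548
row [-0.0087 -0.0051  0.0069] -0.0058 q7 -2.35
```

```bash
python3 -m creep '[[0,0,-0.01,0,-0.3],[0,0,-0.03,0,-0.3],[0,0,-0.07,0,-0.3],[0,0,-0.12,0,-0.3],[0,0,-0.16,0,-0.3],[0,0,-0.18,0,-0.3],[0,0,-0.18,0,-0.3],[0,0,-0.18,0,-0.3]]' 80
python3 - <<'E'
from h import *
from bench import bot
plan(b2w(.5,0),.13,BY)
s=bot.state();R=tool(s)
for n in("top","scene"):
    q=bot.camera(n);C=cloud(q);L=((C-s["tcp_pos"])@R)*1000  # tool frame
    g=(abs(L[...,0])<62)&(abs(L[...,1])<50)
    # skirt top ring: expect z ~ +3..; bottom edge
    h=np.histogram(L[g][:,2],np.arange(-30,40,4));print(n,h[0],h[1][0])
    m=g&(L[...,2]>-8)&(L[...,2]<26);p=L[m];print(m.sum(),np.percentile(p,[1,50,99],0).round(1),cv2.minAreaRect(p[:,:2].astype(np.float32)))
    cv2.imwrite(f"pics/c_{n}.png",q["image"])
E
python3 - <<'E'
import cv2,numpy as np
a=cv2.imread("pics/c_scene.png")[160:290,150:330];b=cv2.imread("pics/c_top.png")[160:260,190:290]
cv2.imwrite("pics/c.png",cv2.convertScaleAbs(np.hstack([cv2.resize(a,(500,361)),cv2.resize(b,(300,361))]),alpha=1.6))
E
```

```text
time: 8.72
tcp_pos: [0.5797, 0.1199, 0.1318]
tool_rot: [0.0, 0.987, -0.161, 0.0]
wrist_force: [-0.2, -0.5, -0.9]
grip_width: 0.0547
grip_force: 84.9
t 8.7167 tcp [0.5797 0.1199 0.1318] yaw -0.3236 tilt [ 0.0007 -0.0001] F [-0.2 -0.5 -0.9] w 0.0547
row [0.1005 0.4484 0.003 ] -0.3913 q7 -2.3
top [ 2  6  1  0  1  1  0  3 30 42  6  0  4  0  0  0  0] -30
86 [[15.4 11.2 -1.3]
 [34.9 32.   6.7]
 [47.8 42.6 21.1]] ((31.349895477294922, 25.434051513671875), (30.131006240844727, 36.93587875366211), 8.963631629943848)
scene [ 23 426 250  49  48  44  38  23  65 368 111  53  58  41   7   0   0] -30
778 [[-58.3 -41.1  -7.4]
 [-43.   -2.8   8.6]
 [ 26.5  42.3  25. ]] ((-8.95798110961914, 0.8668899536132812), (84.1978530883789, 103.91535949707031), 89.99658203125)
```

View pics/c.png

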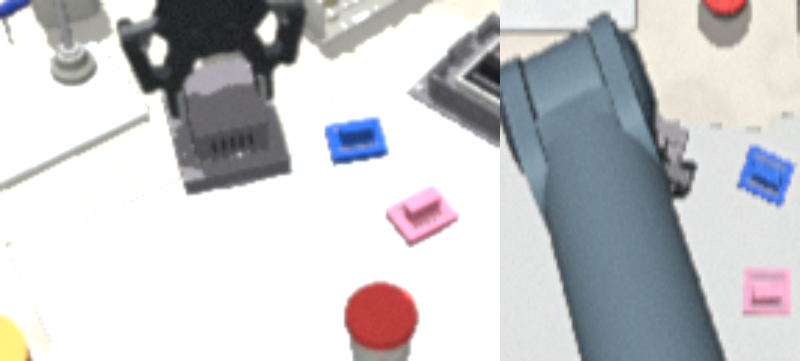

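In hand, the cover hangs level and aligned, with its centre 5 mm toward tool −x. Scene crop: cover near (230,130), decoys near (355,140) and (425,213). Now I'll carry it over the housing.

```bash
python3 -m creep '[[0.1,0.448,0,-0.39,-0.3],[0.1,0.448,0,-0.39,-0.3],[0.1,0.448,0,-0.39,-0.3],[0.1,0.448,0,-0.39,-0.3],[0.1,0.448,0,-0.39,-0.3],[0.1,0.448,0,-0.39,-0.3],[0.1,0.448,0,-0.39,-0.3],[0.1,0.448,0,-0.39,-0.3],[0.1,0.448,0,-0.39,-0.3],[0.1,0.448,0,-0.39,-0.3]]' 80
python3 -m creep '[[0,0,0,0,-0.3],[0,0,0,0,-0.3],[0,0,0,0,-0.3],[0,0,0,0,-0.3]]'
python3 -c "
from h import *
plan(b2w(5.6,0),.072,BY)"
```

```text
time: 9.65
tcp_pos: [0.5498, -0.1534, 0.1295]
tool_rot: [-0.001, 0.99, 0.144, -0.002]
wrist_force: [-0.4, -0.2, -1.4]
grip_width: 0.0543
grip_force: 85.1
time: 9.98
tcp_pos: [0.5515, -0.1523, 0.1314]
tool_rot: [-0.0, 0.989, 0.145, 0.0]
wrist_force: [-1.0, -0.7, -0.8]
grip_width: 0.0545
grip_force: 85.1
t 9.9833 tcp [ 0.5515 -0.1523  0.1314] yaw 0.2917 tilt [-0.      0.0004] F [-1.  -0.7 -0.8] w 0.0545
row [0.0072 0.0032 0.099 ] 0.0005 q7 -1.21
```

```bash
python3 -m creep '[[0.007,0.003,0.03,0,-0.3],[0.007,0.003,0.06,0,-0.3],[0.007,0.003,0.085,0,-0.3],[0.007,0.003,0.099,0,-0.3],[0.007,0.003,0.099,0,-0.3],[0.007,0.003,0.099,0,-0.3],[0.007,0.003,0.099,0,-0.3]]'
python3 - <<'E'
from h import *
from bench import bot
plan(b2w(5.6,0),.06,BY)
np.set_printoptions(precision=1,suppress=True)
q=bot.camera("scene");C=cloud(q);R=np.array([[np.cos(BY),-np.sin(BY)],[np.sin(BY),np.cos(BY)]])
L=np.dstack([(C[...,:2]-BC)@R,C[...,2:]])*1000
g=(abs(L[...,0])<62)&(abs(L[...,1])<50)&(L[...,2]>43)&(L[...,2]<68);p=L[g]
print(np.percentile(p,[1,5,50,95,99],0),cv2.minAreaRect(p[:,:2].astype(np.float32)))
cv2.imwrite("pics/d.png",cv2.convertScaleAbs(cv2.resize(q["image"][140:230,285:385],(660,594),interpolation=cv2.INTER_CUBIC),alpha=1.6))
E
```

```text
time: 10.57
tcp_pos: [0.5567, -0.1544, 0.073]
tool_rot: [0.0, 0.99, 0.144, 0.001]
wrist_force: [0.2, -0.4, -0.9]
grip_width: 0.0543
grip_force: 85.1
t 10.5667 tcp [ 0.5567 -0.1544  0.073 ] yaw 0.2894 tilt [ 0.0019 -0.0004] F [ 0.2 -0.4 -0.9] w 0.0543
row [-0.0002 -0.0027  0.0217] -0.001 q7 -1.24
[[-50.5 -41.7  47.1]
 [-48.9 -33.3  50.2]
 [-26.7  30.   64.2]
 [ 44.7  41.1  67.4]
 [ 49.5  41.9  67.9]] ((-1.0125160217285156, -0.9244194030761719), (104.0920639038086, 87.05298614501953), 0.01871936209499836)
```

View pics/d.png

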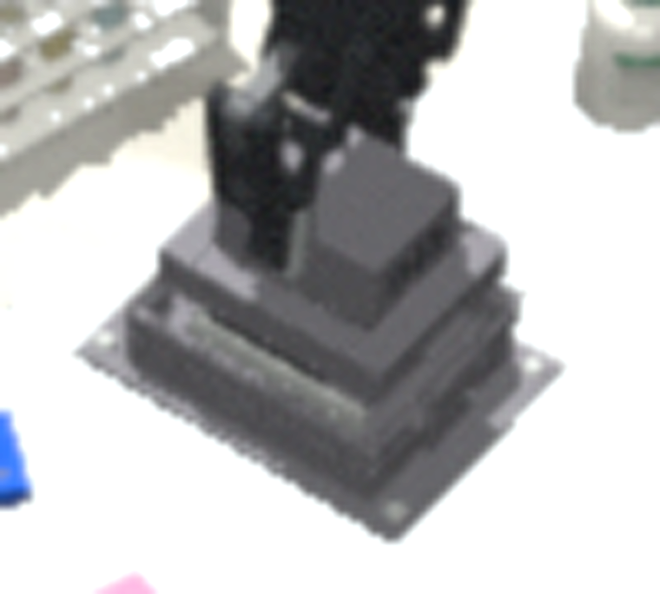

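The cover sits over the housing, aligned and centred to within about 1 mm. The skirt edge runs from (165,265) to (375,395), parallel to the wall below it. I'll apply a small correction and descend.

```bash
python3 -m creep '[[0.0015,-0.0016,0.005,0,-0.3],[0.0015,-0.0016,0.01,0,-0.3],[0.0015,-0.0016,0.015,0,-0.3],[0.0015,-0.0016,0.02,0,-0.3],[0.0015,-0.0016,0.02,0,-0.3],[0.0015,-0.0016,0.02,0,-0.3]]' 100
python3 -c "
from h import *
plan(b2w(5.6,0),.046,BY)"
```

```text
time: 11.12
tcp_pos: [0.556, -0.1532, 0.0597]
tool_rot: [-0.0, 0.99, 0.144, -0.0]
wrist_force: [-0.1, 0.4, -1.5]
grip_width: 0.0538
grip_force: 110.1
t 11.1167 tcp [ 0.556  -0.1532  0.0597] yaw 0.2891 tilt [-0.0007  0.0002] F [-0.1  0.4 -1.5] w 0.0538
row [ 0.0004 -0.0004  0.0228] -0.0012 q7 -1.25
```

```bash
python3 -m creep '[[0,0,0.004,0,-0.3],[0,0,0.008,0,-0.3],[0,0,0.008,0,-0.3],[0,0,0.008,0,-0.3]]'
python3 -m creep '[[0,0,0.003,0,-0.3],[0,0,0.006,0,-0.3],[0,0,0.006,0,-0.3]]'
```

```text
time: 11.45
tcp_pos: [0.5567, -0.1535, 0.0554]
tool_rot: [0.0, 0.99, 0.144, 0.0]
wrist_force: [-0.6, -0.3, 0.1]
grip_width: 0.0538
grip_force: 110.9
time: 11.7
tcp_pos: [0.557, -0.1536, 0.0523]
tool_rot: [0.0, 0.99, 0.144, 0.001]
wrist_force: [-0.5, -0.4, 0.8]
grip_width: 0.0539
grip_force: 111.1
```

```bash
python3 -c "
from h import *
plan(b2w(5.6,0),.046,BY)"
```

```text
t 11.7 tcp [ 0.557  -0.1536  0.0523] yaw 0.2891 tilt [ 0.0014 -0.0007] F [-0.5 -0.4  0.8] w 0.0539
row [-0.0011 -0.0015  0.0104] -0.0012 q7 -1.25
```

```bash
for i in 1; do python3 -m creep '[[0,0,0.002,0,-0.3],[0,0,0.004,0,-0.3],[0,0,0.004,0,-0.3]]'; python3 -m creep '[[0,0,0.002,0,-0.3],[0,0,0.004,0,-0.3],[0,0,0.004,0,-0.3]]';  python3 -m creep '[[0,0,0.002,0,-0.3],[0,0,0.004,0,-0.3],[0,0,0.004,0,-0.3]]'; done
```

```text
time: 11.95
tcp_pos: [0.5555, -0.1528, 0.048]
tool_rot: [-0.001, 0.99, 0.144, -0.001]
wrist_force: [1.3, 0.5, -3.8]
grip_width: 0.0537
grip_force: 110.4
time: 12.2
tcp_pos: [0.5559, -0.153, 0.0468]
tool_rot: [-0.0, 0.99, 0.144, -0.001]
wrist_force: [-0.2, -0.7, 0.1]
grip_width: 0.054
grip_force: 110.5
time: 12.45
tcp_pos: [0.556, -0.1531, 0.0465]
tool_rot: [-0.0, 0.99, 0.144, -0.001]
wrist_force: [-5.3, -0.1, 13.3]
grip_width: 0.0541
grip_force: 112.2
```

```bash
python3 - <<'E'
from h import *
from bench import bot
plan(b2w(5.6,0),.046,BY)
np.set_printoptions(precision=1,suppress=True)
q=bot.camera("scene");C=cloud(q);R=np.array([[np.cos(BY),-np.sin(BY)],[np.sin(BY),np.cos(BY)]])
L=np.dstack([(C[...,:2]-BC)@R,C[...,2:]])*1000
v=lambda g:print(g.sum(),np.percentile(L[g][:,2],[10,50,90]))
ins=(L[...,2]<60)&(L[...,2]>15)
v(ins&(abs(L[...,0])<48)&(L[...,1]>31)&(L[...,1]<40))
v(ins&(L[...,0]<-38)&(L[...,0]>-48)&(L[...,1]<35)&(L[...,1]>15))
v(ins&(L[...,0]<-38)&(L[...,0]>-48)&(L[...,1]>-35)&(L[...,1]<-15))
v(ins&(L[...,0]>38)&(L[...,0]<48)&(abs(L[...,1])<38))
cv2.imwrite("pics/e.png",cv2.convertScaleAbs(cv2.resize(q["image"][140:230,285:385],(660,594),interpolation=cv2.INTER_CUBIC),alpha=1.6))
E
```

```text
t 12.45 tcp [ 0.556  -0.1531  0.0465] yaw 0.2891 tilt [-0.0019 -0.0002] F [-5.3 -0.1 13.3] w 0.0541
row [ 0.0003 -0.0002  0.0008] -0.0012 q7 -1.26
133 [35.1 39.  42.1]
29 [36.1 38.8 41. ]
27 [31.8 38.8 41.3]
25 [36.3 38.8 41.1]
```

View pics/e.png

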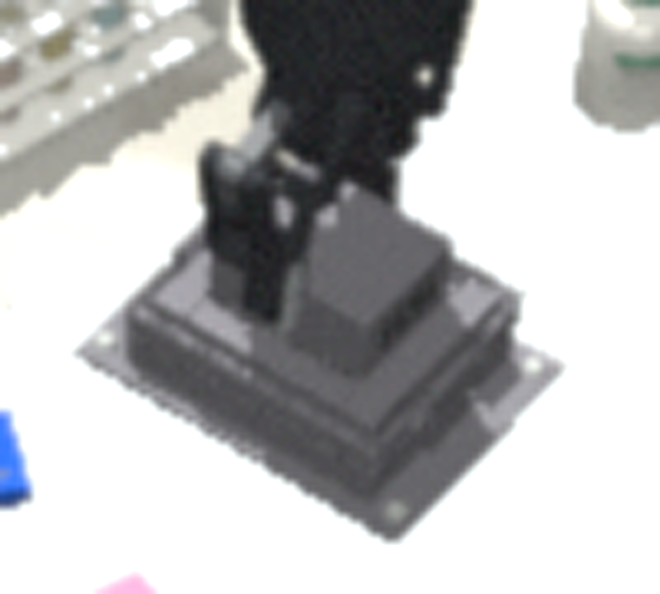

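The skirt top reads 39 mm on all sides, which is 20 + 19, so the cover is seated level and flush with the walls, e.g. along (130,310) to (375,430). I'll settle the press force.

```bash
python3 -m creep '[[0,0,0.002,0,-0.3],[0,0,0.002,0,-0.3],[0,0,0.002,0,-0.3],[0,0,0.002,0,-0.3],[0,0,0.002,0,-0.3],[0,0,0.002,0,-0.3]]'; python3 -m creep '[[0,0,0,0,-0.3],[0,0,0,0,-0.3],[0,0,0,0,-0.3],[0,0,0,0,-0.3],[0,0,0,0,-0.3],[0,0,0,0,-0.3]]'
```

```text
time: 13.0
tcp_pos: [0.556, -0.1531, 0.0464]
tool_rot: [0.0, 0.99, 0.144, -0.001]
wrist_force: [-8.5, 0.8, 19.4]
grip_width: 0.0539
grip_force: 113.0
time: 13.5
tcp_pos: [0.556, -0.1531, 0.0464]
tool_rot: [0.0, 0.99, 0.144, -0.001]
wrist_force: [-8.3, 1.5, 19.1]
grip_width: 0.0544
grip_force: 113.0
```

```bash
python3 -m creep '[[-0.001,0,-0.0025,0,-0.3],[-0.001,0,-0.0025,0,-0.3],[-0.001,0,-0.0025,0,-0.3],[-0.001,0,-0.0025,0,-0.3],[-0.001,0,-0.0025,0,-0.3],[-0.001,0,-0.0025,0,-0.3],[-0.001,0,-0.0025,0,-0.3],[-0.001,0,-0.0025,0,-0.3]]'
```

```text
time: 14.17
tcp_pos: [0.5561, -0.1532, 0.0465]
tool_rot: [0.0, 0.99, 0.144, -0.0]
wrist_force: [-3.4, 0.7, 10.7]
grip_width: 0.054
grip_force: 112.1
```

```bash
python3 -c "
from bench import bot
print(bot.sign_off())"
```

```text
the job is handed in; nothing more can be done
None
```

The job is handed in at about 14 s of the 58 s limit: the pack is square in the fence corner, and the cover is level on the bed (skirt top 39 mm at every spot measured). I inferred that both clips snapped from that height, not from a measured force drop. The hand is still gripping the cover and pressing down with about 11 N.

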